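# Snap the glass oil vials into the clip rack

### The arm

A 6-joint arm with a two-finger parallel gripper is mounted at the origin on the work surface. World frame = base frame: x ahead of the robot, y to its left, z up, the work surface at z = 0. Lengths are in m, angles in rad, forces in N, time in s.
With the tool pointing down it reaches from about 0.275 to 0.975 m from the base axis. Payload 8.4 kg.
Tool frame: the origin (TCP) lies midway between the tips of the shut fingers; the grasp point (between the pads) lies 19 mm behind it (manip.tcp_to_grasp is the distance from the TCP to the grasp point, in m); z points along the fingers, x is the direction in which the jaws open and shut, and the axes are right-handed (so a half turn about z gives the same grasp; the last joint's range is limited). The gripper opens to 92 mm and grips with 3 to 60 N. Pads are 20 mm wide; open, the fingers measure 128 mm over their backs; the gripper's body (75 mm by 189 mm) begins 69 mm behind the grasp point.
Start: joints at [1.163, 0.353, 1.633, -0, 1.155, -0.002], TCP at [0.247, 0.574, 0.215] pointing down, gripper open.
Joint ranges: [-2.63, 2.63], [-0.92, 2.1], [0.06, 2.66], [-1.3, 4.44], [0, 2.69], [-3.02, 3.02]. Speed limits (rad/s): [2.22, 2.22, 2.79, 3.14, 3.14, 3.14].

### API

Orientations are given as a rotation vector (axis times angle).
In Python, from station import status, vision, manip gives the robot as it stands. The module is installed in compiled form; this text tells all that it offers.
- The arm moves only by the tool move_arm, never from a script. Its argument "commands" is a list of rows, each a list of 2 entries, a list of its own where there are three numbers: the shift along the tool's x, y, z in cm, then the turn, a rotation vector about the tool's x, y, z in degrees. In form: [[[dx, dy, dz], [rx, ry, rz]], ...]. A call has 1 to 8 rows; each row shifts and turns the commanded pose from where the row before left it, along the tool's axes as they then stand; what a row does not reach is not made up. A row lasts 1/12 s, in which the tool goes at most 41.7 mm and 7.16 degrees, less where a joint would pass 70% of its speed; a pose out of reach is approached as far as the arm can. A call with a gripper value outside its range is refused whole. "claw" is the finger opening in cm, from 0 to 9.19, set as the call begins (left out, the last holds). The fingers move at their own pace and stop on an object; "force" is the grip in N (left out, the last holds). Time passes only in rows, so rows that do not move let the fingers close. It gives the time, the measured TCP pose, the force and the opening at its end, in the units of the state.
- status.sense(): the state, without advancing time (a new reading comes with each control period).
- vision.read_camera(name): name is "scene" or "top"; returns a dict with "color" (384x512x3 uint8, blue, green, red), "fov_y" (degrees; the focal length in pixels is half the picture's height over the tangent of half this angle, whatever the lens; pixels are square), "cx", "cy" (the principal point, pixels), "eye" and "orientation" of the camera in the world. Camera axes: x right, y down, z forward; pixel columns grow to the right and rows downward; lengths in m; the calibration is good to about 2 mm. A picture is of the moment at which its call begins. There is no depth.
- manip.job_done(): hands the job in, once; it reports no verdict.
Trained networks look in a picture, given as the dict that the camera call returned (one of the last four; its "shot" number tells which), for a name from the list of things; names that differ only in an ending like _2 or _b are one class to them, and where a whole thing is asked for, a point or a joint stands for the part that bears it (a point fixed in the world has none). Each returns a list of dicts, best first, with "score" (0 to 1); they miss things now and then, are a little off and sometimes report something else, mostly with a low value. They report only what shows in the picture. A call takes as long as a camera call. They do not tell look-alikes from the thing itself.
- vision.regions_of(picture, target): "region" (384x512 bool, what is visible of it) and "point" ([column, row] in pixels, amid what is visible of it).
The state is a dict: "t": time; "joint_pos": joint angles; "dq": joint speeds; "joint_torque": joint torques, N m; "eef_pos": TCP position; "tcp_rot": TCP orientation; "wrist_force": force on the tool from outside, world axes, zero at the start; "torque": the same for the moment, N m; "opening": opening from 0.0 (shut) to 1.0 (fully open).
Only numpy, scipy, OpenCV 4.12 (cv2) and the standard library are available. Lean on these libraries where they do the work, as an engineer would, in place of code of your own. Each camera call takes 0.05 s, during which the arm holds its last target. There are 200 camera calls.

### The job

Two capped glass oil vials, a thick one and a slim one, lie in the notched wooden stand. Put each into the pair of spring clips of its own size on the clip rack: lay it level and centred over the pair and press it down sideways between the jaws until both clips snap home over it and it rests on their seats, then let go. The glass is thin: grip it with no more than about 35 N and press it into the clips with no more than about 30 N, and leave the clock movement, the screwdriver and the tweezers where they are.

Things in the scene. Friction and masses are not known exactly. Their poses are not given: they have to be found in the camera images.
- vial_thick: The thick vial: amber glass cylinder 24 mm in diameter, 140 mm long, about 90 g, paper band round the middle, brass cap (22 mm) over the last 14 mm at +x. Origin on its axis at mid-length, x along it. Starts level in either notch of the stand, axis 45 mm above the table. Cracks if gripped by more than about 35 N a finger or pressed on the clips by more than about 30 N. The cap may point either way.
- vial_slim: The slim vial: amber glass cylinder 14 mm in diameter, 140 mm long, about 40 g, paper band round the middle, brass cap (12 mm) over the last 14 mm at +x. Origin on its axis at mid-length, x along it. Starts level in either notch of the stand, axis 38 mm above the table. Cracks if gripped by more than about 35 N a finger or pressed on the clips by more than about 30 N. The cap may point either way.
- home_thick (a point): Home point of the thick vial: where the middle of its axis lies when snapped fully home between the wider pair of clips, 42 mm above the table. x axis along the pair (the way the vial must lie, either way round), z up. The clips, 12 mm wide along x, stand 42 mm before and behind it; between them is free space down to 12 mm above the table.
- home_slim (a point): Home point of the slim vial: where the middle of its axis lies when snapped fully home between the narrower pair of clips, 42 mm above the table. x axis along the pair (the way the vial must lie, either way round), z up. The clips, 12 mm wide along x, stand 42 mm before and behind it; between them is free space down to 12 mm above the table.
- cradle_thick: The wider pair of clips, on aluminium posts on the rack; origin 34 mm below the home point, x along the pair. Each clip: a rigid seat 30 mm above the table and two sprung steel jaws opening sideways, flared lips up to 62 mm, mouth 18 mm. The press starts about 15 mm above home, peaks at roughly 8 to 12 N for both clips, then the jaws close over the vial.
- cradle_slim: The narrower pair of clips, on aluminium posts on the rack; origin 34 mm below the home point, x along the pair. Each clip: a rigid seat 35 mm above the table and two sprung steel jaws opening sideways, flared lips up to 60 mm, mouth 8 mm. The press starts about 15 mm above home, peaks at roughly 8 to 12 N for both clips, then the jaws close over the vial.
- rack: Clip rack: fixed wooden plate 130 x 200 x 8 mm on the table that carries the two pairs of clips side by side, 100 mm apart along its y, in either order. Origin at the centre of its underside.
- stand: Fixed light wooden stand: plate 130 x 180 x 8 mm with two pairs of V notches 90 mm apart along its y, in which the vials lie along its x (notched posts 12 mm wide, 42 mm before and behind the middle, up to 45 mm high). Origin at the centre of its underside. Rack and stand may be on either side.
- movement: Bystander: clock movement with a black plate and brass wheels on a wooden block, 150 x 200 x 80 mm, loose. Origin at the centre of its underside.
- screwdriver: Bystander: screwdriver with a wooden handle, lying loose on the table. Origin at its underside, x from handle to tip.
- tweezers: Bystander: dark steel tweezers 120 x 14 x 9 mm, lying loose on the table. Origin at the centre of the underside.
Not all that is in view belongs to the job. What is shaped like the vial_thick but blue or red is not meant.

How it is judged:
By the outcome, as a careful person would: the job done as asked, in the order asked, and still so for the second after the job is handed in, with the robot touching nothing.
It also fails if it takes over 64 s, if anything falls off the work surface, if the arm or the gripper's body presses on something with over 40 N, if the wrist force passes 120 N, or if a joint passes its speed limit or range.

## Working session

There is one attempt and no reset: what is moved stays moved. The work goes in short steps, Python scripts to look and compute and a tool call to move; the robot and the scene stay as the last step left them, time stands still between calls to the robot, and variables do not carry over. Pictures are saved under pics/ and viewed, about 8 in all and at most 12, crops included, and the job is handed in when it is done.

Besides the shell and the picture viewer there is one more tool, called after ">>>" as name([rows], argument=value, ...), one row to a line, values as JSON. move_arm: Moves the arm, as the interface text tells. Its arguments: {"type":"object","properties":{"commands":{"type":"array"},"claw":{"type":"number"},"force":{"type":"number"}},"required":["commands"]}

```bash
mkdir -p pics
cat > h.py <<'E'
import numpy as np, cv2
from scipy.spatial.transform import Rotation as R
from station import status, vision, manip
def cam(p):
    o=np.array(p['orientation'],float)
    M=o if o.shape==(3,3) else (R.from_rotvec(o).as_matrix() if o.size==3 else R.from_quat(o).as_matrix())
    f=p['color'].shape[0]/2/np.tan(np.radians(p['fov_y'])/2)
    return np.array(p['eye']),M,f
def ray(p,uv,z):
    e,M,f=cam(p); d=M@np.array([(uv[0]-p['cx'])/f,(uv[1]-p['cy'])/f,1]); return e+d*(z-e[2])/d[2]
def proj(p,X):
    e,M,f=cam(p); c=M.T@(np.array(X)-e); return c[:2]/c[2]*f+[p['cx'],p['cy']]
E
python3 - <<'E'
from h import *
a=vision.read_camera('top');b=vision.read_camera('scene')
for n,p in(('top',a),('scene',b)):
    cv2.imwrite(f'pics/{n}0.png',p['color']); print(n,p['eye'],p['orientation'],p['fov_y'],p['cx'],p['cy'])
for t in['vial_thick','vial_slim','cradle_thick','cradle_slim','rack','stand','movement']:
    for n,p in(('top',a),('scene',b)):
        for r in vision.regions_of(p,t): print(t,n,round(r['score'],2),r['point'],r['region'].sum())
print(status.sense(), manip.tcp_to_grasp)
E
```

```text
top [0.32393762 0.01139743 1.26328107] [-2.15255527  2.09285359 -0.17451039] 47.25645741180253 255.91915856976607 189.4858545271173
scene [ 1.03828057 -0.62705401  0.91989551] [-2.29821499 -0.74125854  0.31629257] 46.111218232090955 252.75061177800086 194.65236200059564
vial_thick top 0.92 [326.6, 126.6] 351
vial_thick top 0.87 [392.4, 262.3] 436
vial_thick top 0.86 [323.7, 272.9] 448
vial_thick top 0.81 [242.5, 264.0] 414
vial_thick top 0.56 [306.8, 192.6] 371
vial_thick scene 0.84 [142.5, 209.4] 463
vial_thick scene 0.81 [202.5, 166.7] 374
vial_thick scene 0.58 [274.3, 293.6] 668
vial_thick scene 0.56 [221.5, 229.6] 451
vial_slim top 0.47 [336.0, 209.5] 208
vial_slim scene 0.49 [189.4, 246.3] 277
vial_slim scene 0.25 [296.5, 159.1] 378
cradle_thick top 0.56 [189.8, 181.7] 316
cradle_thick scene 0.88 [295.6, 161.6] 359
cradle_thick scene 0.35 [218.9, 230.4] 490
cradle_slim top 0.77 [222.7, 179.8] 320
cradle_slim scene 0.68 [286.8, 185.1] 406
cradle_slim scene 0.61 [285.8, 177.0] 1549
rack top 0.84 [208.1, 182.0] 2266
rack scene 0.86 [289.8, 178.8] 1662
stand top 0.61 [324.7, 201.1] 
[... 156 characters left out ...]
ovement scene 0.54 [205.2, 248.3] 2444
{'t': 0.8, 'joint_pos': array([ 1.16259300e+00,  3.52973195e-01,  1.63340566e+00, -1.36460959e-05,
        1.15518391e+00, -2.41182178e-03]), 'dq': array([ 0.00064586, -0.00097903,  0.00029824,  0.00138939,  0.00135007,
       -0.0012804 ]), 'joint_torque': array([-7.00724977e-04, -5.93705177e+01, -3.34553719e+01,  6.95912400e-02,
        1.60003878e-02, -4.86684178e-05]), 'eef_pos': array([0.24672985, 0.57424528, 0.21459729]), 'tcp_rot': array([-2.62349865e+00, -1.72824244e+00, -5.00057817e-05]), 'wrist_force': array([ 0.12893848, -0.01397947, -0.17614504]), 'torque': array([ 0.05116319, -0.0302935 , -0.02837526]), 'opening': 0.9992055648934784} 0.0187
```

View pics/top0.png

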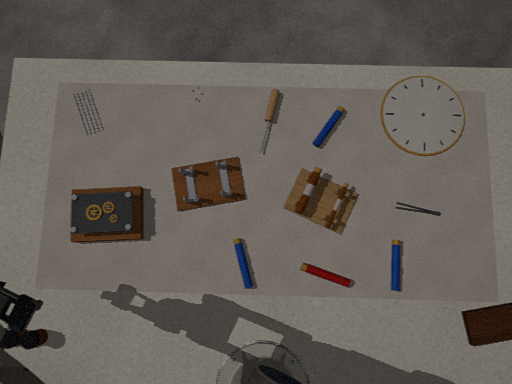

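View pics/scene0.png

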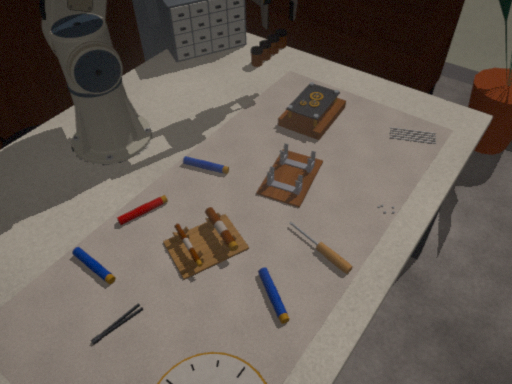

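Top view: amber thick vial at about (309,190) and amber slim vial at about (340,207), both on the stand. Look-alikes are blue at (328,127), (243,263) and (396,265), and red at (326,274), all on the table. The rack is at (208,183). Next, a close crop to confirm the choice.

Run:
```python
from h import *
a=vision.read_camera('top');b=vision.read_camera('scene')
import pickle; pickle.dump((a,b),open('p0.pkl','wb'))
A=cv2.resize(a['color'][155:240,165:365],None,fx=4,fy=4,interpolation=cv2.INTER_CUBIC)
B=cv2.resize(b['color'][140:210,250:330],None,fx=4,fy=3.5,interpolation=cv2.INTER_CUBIC)
C=cv2.resize(b['color'][200:280,155:255],None,fx=4,fy=3,interpolation=cv2.INTER_CUBIC)
o=np.zeros((590,800,3),np.uint8);o[:340]=A;o[345:590,:320]=B;o[345:585,330:730]=C
o=cv2.convertScaleAbs(o,alpha=1.4)
cv2.imwrite('pics/crop1.png',o)
```

```text
(no output)
```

View pics/crop1.png

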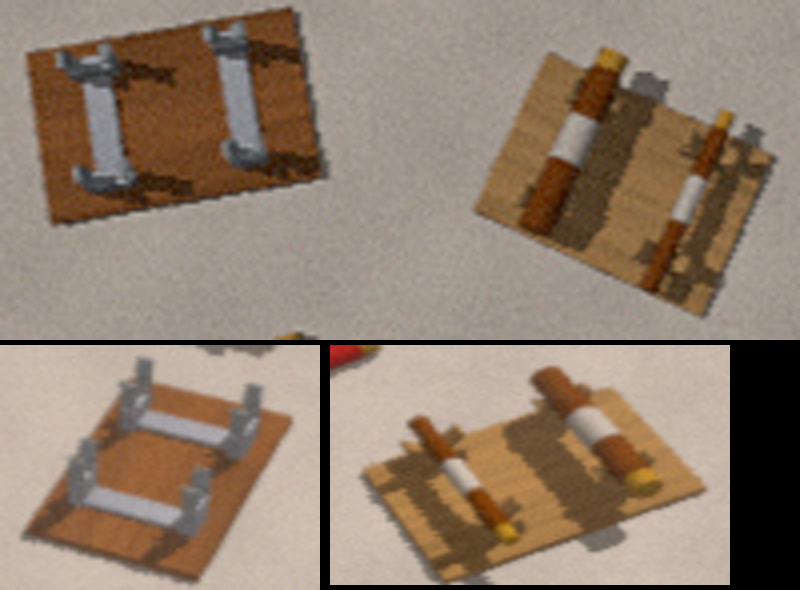

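Confirmed: both amber vials (paper band, brass cap) are on the stand, thick on the left and slim on the right. The wider clips are the left pair, around (188,185). Now I'll fit the plate corners and the vial ends.

```bash
cat >> h.py <<'E'
from scipy.optimize import least_squares
def fit(obs,init):
    # obs: list of (cam, uv, local xyz); pose x,y,yaw
    def r(q):
        c,s=np.cos(q[2]),np.sin(q[2])
        return np.concatenate([proj(p,[q[0]+c*l[0]-s*l[1],q[1]+s*l[0]+c*l[1],l[2]])-uv for p,uv,l in obs])
    s=least_squares(r,init); return s.x,s.fun.reshape(-1,2)
E
python3 - <<'E'
from h import *
import pickle; a,b=pickle.load(open('p0.pkl','rb'))
T=lambda x,y:np.array([(x-1.5)/4+165,(y-1.5)/4+155])
S1=lambda x,y:np.array([(x-1.5)/4+250,(y-345-1.25)/3.5+140])
S2=lambda x,y:np.array([(x-331.5)/4+155,(y-346)/3+200])
tr=[T(27,52),T(293,8),T(328,178),T(52,224)]; ts=[T(550,52),T(775,155),T(705,316),T(475,212)]
for n,c in(('rack',tr),('stand',ts)):
    P=[ray(a,u,.008)[:2] for u in c]; print(n,np.round(P,4).tolist(),[round(float(np.linalg.norm(P[i]-P[(i+1)%4])),4) for i in range(4)], np.mean(P,0))
for n,u,v,z in(('thick',T(613,53),T(536,230),.045),('slim',T(725,113),T(652,290),.038)):
    p,q=ray(a,u,z),ray(a,v,z); d=p-q; print(n,p,q,np.linalg.norm(d),(p+q)/2,np.degrees(np.arctan2(d[1],d[0])))
# scene-based
for n,c,z in(('rack',[S1(293,415),S1(197,580),S1(23,535)],.008),('stand',[S2(613,388),S2(706,490),S2(443,580),S2(362,467)],.008),('thickends',[S2(645,480),S2(548,375)],.045),('slimends',[S2(509,537),S2(417,422)],.038)):
    print(n,np.round([ray(b,u,z)[:2] for u in c],4).tolist())
# band centroids by region colour
for n,p in(('top',a),('scene',b)):
  for t in['vial_thick','vial_slim','cradle_thick','cradle_slim']:
    for r in vision.regions_of(p,t):
        ys,xs=np.nonzero(r['region']); (cx,cy),(w,h),an=cv2.minAreaRect(np.c_[xs,ys].astype(np.float32))
        z=.045 if t=='vial_thick' else .038 if t=='vial_slim' else .04
        print(n,t,round(r['score'],2),np.round([cx,cy,w,h,an],1),np.round(ray(p,(cx,cy),z),4))
E
```

```text
rack [[0.6067, 0.2813], [0.6451, 0.0871], [0.5191, 0.0571], [0.4801, 0.2552]] [0.198, 0.1295, 0.2019, 0.1292] [0.56275588 0.17016109]
stand [[0.6169, -0.1023], [0.5448, -0.2657], [0.4271, -0.2146], [0.4973, -0.0496]] [0.1785, 0.1283, 0.1793, 0.1307] [ 0.52152787 -0.15805461]
thick [ 0.60872896 -0.14366868  0.045     ] [ 0.48066503 -0.09056316  0.045     ] 0.13863825588658266 [ 0.54469699 -0.11711592  0.045     ] -22.522795304097308
slim [ 0.56883944 -0.22405949  0.038     ] [ 0.44169664 -0.17241434  0.038     ] 0.13723160123328623 [ 0.50526804 -0.19823691  0.038     ] -22.106888268874297
rack [[0.6091, 0.2846], [0.6506, 0.0854], [0.5271, 0.0563]]
stand [[0.5048, -0.049], [0.6216, -0.1027], [0.5468, -0.2632], [0.4294, -0.2099]]
thickends [[0.6027, -0.1373], [0.483, -0.0852]]
slimends [[0.568, -0.2233], [0.4446, -0.169]]
top vial_thick 0.94 [242.  263.1  49.7   8.6  75.6] [0.3357 0.0627 0.045 ]
top vial_thick 0.83 [307.6 190.3   9.1  49.3  24.6] [ 0.5433 -0.115   0.045 ]
top vial_thick 0.73 [324.6 274.3  51.9   9.7  19.8] [ 0.3122 -0.1631  0.045 ]
top vial_thick 0.71 [395.  265.5  49. 
[... 353 characters left out ...]
le_slim 0.68 [223.1 178.9  33.4   8.2  81.3] [0.5707 0.1247 0.04  ]
scene vial_thick 0.96 [221.2 228.7  50.7   9.8  55.9] [ 0.5479 -0.116   0.045 ]
scene vial_thick 0.89 [273.  294.9  60.   11.   65.3] [ 0.7578 -0.1949  0.045 ]
scene vial_thick 0.81 [141.9 209.3  10.   54.1  62.5] [ 0.3396 -0.185   0.045 ]
scene vial_thick 0.79 [205.4 164.6  46.5   8.2  12.5] [0.3651 0.0389 0.045 ]
scene vial_thick 0.67 [ 93.1 265.   49.8   9.9  39.5] [ 0.3716 -0.3736  0.045 ]
scene vial_slim 0.65 [187.9 244.7  48.9   6.7  59. ] [ 0.5092 -0.1976  0.038 ]
scene cradle_thick 0.91 [297.1 157.8  36.5  22.1  15.4] [0.5595 0.2169 0.04  ]
scene cradle_slim 0.92 [284.1 180.3  36.9  18.2  17.2] [0.5793 0.1193 0.04  ]
```

>>> move_arm([
  [[-2.6, 2.73, 0], [0, 0, 0]],
  [[-2.6, 2.73, 0], [0, 0, 0]],
  [[-2.6, 2.73, 0], [0, 0, 0]],
  [[-2.6, 2.73, 0], [0, 0, 0]],
  [[-2.6, 2.73, 0], [0, 0, 0]],
  [[-2.6, 2.73, 0], [0, 0, 0]],
  [[-2.6, 2.73, 0], [0, 0, 0]],
  [[-2.6, 2.73, 0], [0, 0, 0]],
], claw=5, force=25)

```text
t: 1.97
eef_pos: [0.3656, 0.2953, 0.2148]
tcp_rot: [-2.623, -1.729, -0.001]
wrist_force: [1.6, 0.5, 0.9]
opening: 0.545
```

>>> move_arm([
  [[-2.6, 2.73, 0], [0, 0, 0]],
  [[-2.6, 2.73, 0], [0, 0, 0]],
  [[-2.6, 2.73, 0], [0, 0, 0]],
  [[-2.6, 2.73, 0], [0, 0, 0]],
  [[-2.6, 2.73, 0], [0, 0, 0]],
  [[-2.6, 2.73, 0], [0, 0, 0]],
  [[-2.6, 2.73, 0], [0, 0, 0]],
  [[-2.6, 2.73, 0], [0, 0, 0]],
])

```text
t: 2.63
eef_pos: [0.4843, 0.0177, 0.2149]
tcp_rot: [2.623, 1.728, 0.001]
wrist_force: [0.6, 0.9, 0.4]
opening: 0.547
```

>>> move_arm([
  [[-2.6, 2.73, 0], [0, 0, 0]],
  [[-2.6, 2.73, 0], [0, 0, 0]],
  [[-2.6, 2.73, 0], [0, 0, 0]],
  [[-2.6, 2.73, 0], [0, 0, 0]],
  [[0, 0, 3], [0, 0, 0]],
  [[0, 0, 3], [0, 0, 0]],
  [[0, 0, 3], [0, 0, 0]],
  [[0, 0, 0], [0, 0, 0]],
])

```text
t: 3.3
eef_pos: [0.5395, -0.1186, 0.1196]
tcp_rot: [-2.619, -1.724, 0.009]
wrist_force: [-1.3, -0.0, -0.0]
opening: 0.547
```

```bash
cat >> h.py <<'E'
def go(x,y,z,axyaw):
    s=status.sense(); M=R.from_rotvec(s['tcp_rot']).as_matrix()
    d=M.T@(np.array([x,y,z])-s['eef_pos'])*100
    yaw=np.degrees(np.arctan2(M[1,0],M[0,0])); t=(yaw-(axyaw+90)+90)%180-90
    print('t',round(s['t'],2),'tcp',s['eef_pos'].round(4),'yaw',yaw.round(2),'tilt z',M[:,2].round(4),'shift cm',d.round(2),'turn z',round(t,2),'F',np.round(s['wrist_force'],1),'op',round(s['opening'],3),'q6',round(s['joint_pos'][5],2))
E
python3 - <<'E'
from h import *
b=vision.read_camera('scene'); b=vision.read_camera('scene')
go(.544,-.1165,.0263,-23.5)
cv2.imwrite('pics/s2.png',cv2.resize(b['color'][120:300,120:320],None,fx=3,fy=3,interpolation=cv2.INTER_CUBIC))
E
```

```text
t 3.4 tcp [ 0.5426 -0.1189  0.1244] yaw 66.75 tilt z [-2.1e-03  5.0e-04 -1.0e+00] shift cm [0.28 0.06 9.81] turn z 0.25 F [0.2 1.1 0.1] op 0.544 q6 -1.38
```

View pics/s2.png

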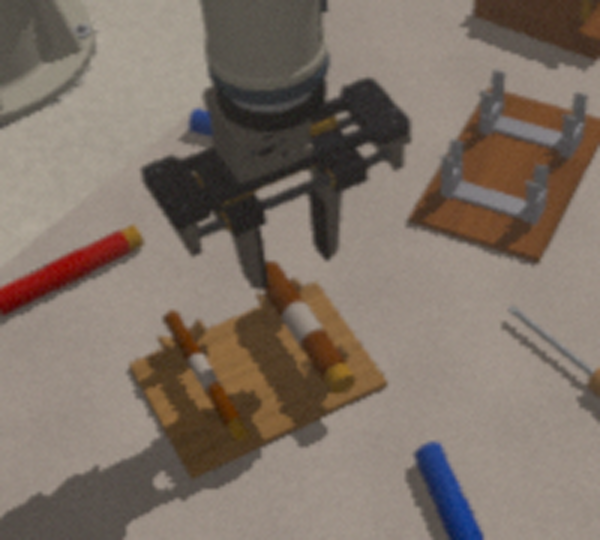

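The gripper is open and stands above the thick vial (band at crop (302,322)), aligned across it. I'll descend and grip.

>>> move_arm([
  [[0.28, 0.06, 2.5], [0, 0, 0]],
  [[0, 0, 2.5], [0, 0, 0]],
  [[0, 0, 2.5], [0, 0, 0]],
  [[0, 0, 1.3], [0, 0, 0]],
  [[0, 0, 1.0], [0, 0, 0]],
  [[0, 0, 0], [0, 0, 0]],
  [[0, 0, 0], [0, 0, 0]],
  [[0, 0, 0], [0, 0, 0]],
])

```text
t: 4.07
eef_pos: [0.5461, -0.1169, 0.0283]
tcp_rot: [2.622, 1.727, 0.003]
wrist_force: [-0.4, 0.1, -0.1]
opening: 0.541
```

>>> move_arm([
  [[0, 0, 0], [0, 0, 0]],
  [[0, 0, 0], [0, 0, 0]],
  [[0, 0, 0], [0, 0, 0]],
  [[0, 0, 0], [0, 0, 0]],
  [[0, 0, 0], [0, 0, 0]],
  [[0, 0, 0], [0, 0, 0]],
  [[0, 0, 0], [0, 0, 0]],
  [[0, 0, 0], [0, 0, 0]],
], claw=1.5, force=8)

```text
t: 4.73
eef_pos: [0.5454, -0.1161, 0.0271]
tcp_rot: [-2.624, -1.728, -0.002]
wrist_force: [1.1, 4.4, 4.5]
opening: 0.257
```

>>> move_arm([
  [[0, 0, 0], [0, 0, 0]],
  [[0, 0, 0], [0, 0, 0]],
  [[0, 0, -1], [0, 0, 0]],
  [[0, 0, -2], [0, 0, 0]],
  [[0, 0, -3], [0, 0, 0]],
  [[0, 0, -3], [0, 0, 0]],
  [[0, 0, -3], [0, 0, 0]],
  [[0, 0, 0], [0, 0, 0]],
], force=26)

```text
t: 5.4
eef_pos: [0.5479, -0.1176, 0.1527]
tcp_rot: [2.618, 1.725, 0.009]
wrist_force: [1.6, -0.9, -0.5]
opening: 0.254
```

Run:
```python
from h import *
b=vision.read_camera('scene'); b=vision.read_camera('scene')
go(.5553,.219,.1433,11.8)
s=status.sense(); M=R.from_rotvec(s['tcp_rot']).as_matrix(); g=s['eef_pos']-M[:,2]*manip.tcp_to_grasp
for k in(-.07,0,.07): print(k,proj(b,g+M[:,1]*k).round(1))
x0,y0=[int(v) for v in proj(b,g)-[40,30]]
c=cv2.resize(b['color'][y0:y0+60,x0:x0+80],None,fx=8,fy=8,interpolation=cv2.INTER_CUBIC)
for k in(-.07,-.056,0,.07):
    u=((proj(b,g+M[:,1]*k)-[x0,y0])*8+3.5).astype(int); cv2.circle(c,tuple(int(v) for v in u),4,(0,255,0),1)
cv2.imwrite('pics/s3.png',c)
```

```text
t 5.5 tcp [ 0.5454 -0.117   0.1481] yaw 66.74 tilt z [ 2.6e-03 -8.0e-04 -1.0e+00] shift cm [ 31.26 -12.36   0.46] turn z -35.06 F [-0.3 -1.  -1. ] op 0.253 q6 -1.38
-0.07 [202.8 176.8]
0 [216.4 195.1]
0.07 [231.1 214.9]
```

View pics/s3.png

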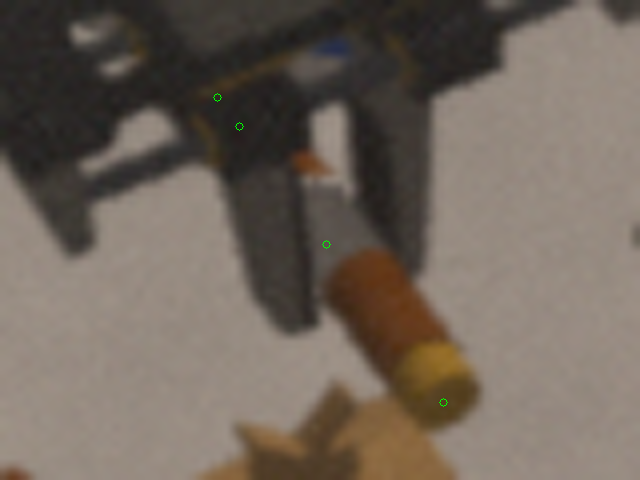

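>>> move_arm([
  [[3.4, -1.35, 0], [0, 0, 0]],
  [[3.4, -1.35, 0], [0, 0, 0]],
  [[3.4, -1.35, 0], [0, 0, 0]],
  [[3.4, -1.35, 0], [0, 0, 0]],
  [[3.4, -1.35, 0], [0, 0, 0]],
  [[3.4, -1.35, 0], [0, 0, 0]],
  [[3.4, -1.35, 0], [0, 0, 0]],
  [[3.4, -1.35, 0], [0, 0, 0]],
])

```text
t: 6.17
eef_pos: [0.5514, 0.1771, 0.1449]
tcp_rot: [-2.623, -1.728, 0.005]
wrist_force: [0.6, -0.9, -0.5]
opening: 0.255
```

>>> move_arm([
  [[3.4, -1.35, 0], [0, 0, 0]],
  [[0.6, -0.2, 0], [0, 0, -5]],
  [[0, 0, 0.5], [0, 0, -6]],
  [[0, 0, 1], [0, 0, -6]],
  [[0, 0, 1], [0, 0, -6]],
  [[0, 0, 1], [0, 0, -6]],
  [[0, 0, 1], [0, 0, -6]],
  [[0, 0, 0.5], [0, 0, 0]],
])

```text
t: 6.83
eef_pos: [0.5526, 0.2179, 0.0938]
tcp_rot: [-1.975, -2.44, 0.006]
wrist_force: [0.1, -0.3, -1.1]
opening: 0.252
```

Run:
```python
from h import *
for i in range(3): b=vision.read_camera('scene')
a=vision.read_camera('top')
go(.5553,.219,.0233,11.8)
s=status.sense(); M=R.from_rotvec(s['tcp_rot']).as_matrix(); g=s['eef_pos']-M[:,2]*manip.tcp_to_grasp
o=np.zeros((480,800,3),np.uint8)
A=cv2.resize(a['color'][150:220,165:232],None,fx=5.9,fy=6.8,interpolation=cv2.INTER_CUBIC)[:476,:395]
B=cv2.resize(b['color'][125:215,250:330],None,fx=5,fy=5.3,interpolation=cv2.INTER_CUBIC)[:476,:400]
o[:A.shape[0],:A.shape[1]]=A;o[:B.shape[0],400:400+B.shape[1]]=B
cv2.imwrite('pics/s4.png',cv2.convertScaleAbs(o,alpha=1.4))
for k in(-.07,0,.07): print(k,proj(b,g+M[:,1]*k).round(1),proj(a,g+M[:,1]*k).round(1))
```

```text
t 7.03 tcp [0.5541 0.2185 0.0962] yaw 101.57 tilt z [-1.e-03 -4.e-04 -1.e+00] shift cm [0.03 0.13 7.29] turn z -0.23 F [ 0.6 -0.6 -0.6] op 0.252 q6 -1.4
-0.07 [273.8 130.3] [189.3 203.9]
0 [297.2 136.6] [185.5 178.4]
0.07 [321.3 143.2] [181.8 153.4]
```

View pics/s4.png

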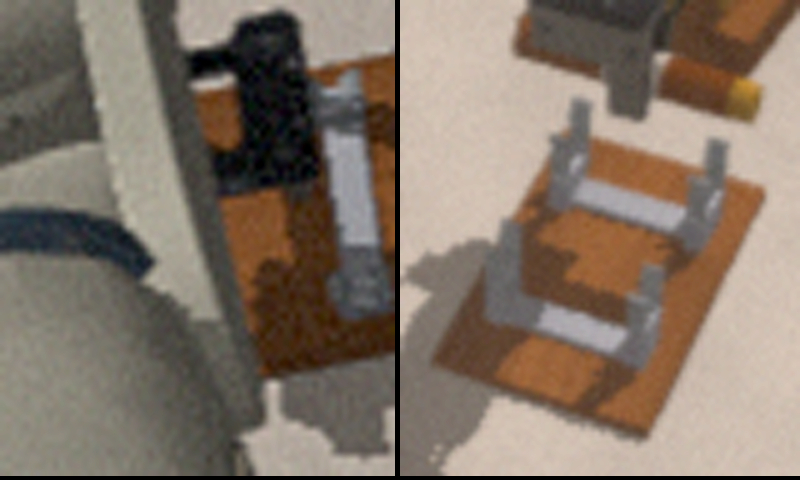

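Run:
```python
from h import *
import pickle; a,b=pickle.load(open('p0.pkl','rb'))
def crop(p,x0,y0,w,h,k):
    c=cv2.convertScaleAbs(cv2.resize(p['color'][y0:y0+h,x0:x0+w],None,fx=k,fy=k,interpolation=cv2.INTER_CUBIC),alpha=1.4)
    for (hx,hy,z,m) in((.5553,.219,.062,.013),(.5757,.121,.060,.008)):
        t=np.radians(11.8);X=np.array([np.cos(t),np.sin(t)]);Y=np.array([-X[1],X[0]])
        for zz,pts in((z,[(i*.042,j*m) for i in(-1,1) for j in(-1,1)]+[(0,0)]),):
            for i,j in pts:
                q=np.r_[np.array([hx,hy])+i*X+j*Y,zz]; u=(proj(p,q)-[x0,y0])*k+k/2-.5
                cv2.circle(c,tuple(int(round(v)) for v in u),3,(0,255,0),1)
    return c
A=crop(a,168,155,82,60,7);B=crop(b,255,143,72,62,7)
o=np.zeros((440,1090,3),np.uint8); o[:A.shape[0],:A.shape[1]]=A;o[:B.shape[0],580:580+B.shape[1]]=B
cv2.imwrite('pics/s5.png',cv2.resize(o,None,fx=.73,fy=.73,interpolation=cv2.INTER_AREA))
```

```text
(no output)
```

View pics/s5.png

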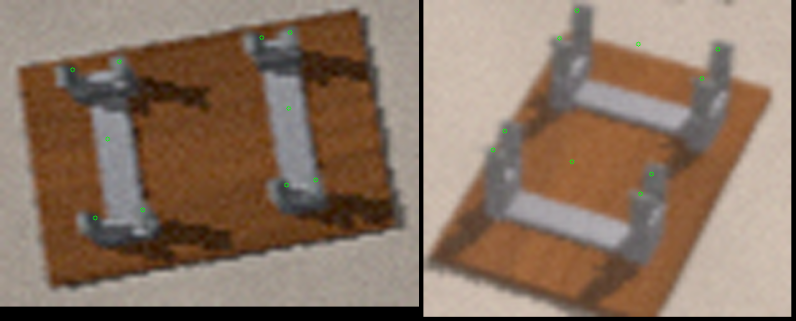

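>>> move_arm([
  [[0.03, 0.13, 1], [0, 0, 0]],
  [[0, 0, 1.4], [0, 0, 0]],
  [[0, 0, 1], [0, 0, 0]],
  [[0, 0, 0], [0, 0, 0]],
  [[0, 0, 0], [0, 0, 0]],
])

```text
t: 7.45
eef_pos: [0.5552, 0.2191, 0.062]
tcp_rot: [-1.983, -2.436, 0.002]
wrist_force: [-0.1, -0.2, -0.5]
opening: 0.255
```

Run:
```python
from h import *
b=vision.read_camera('scene')
go(.5553,.219,.0233,11.8)
B=cv2.resize(b['color'][125:200,250:340],None,fx=8,fy=8,interpolation=cv2.INTER_CUBIC)
cv2.imwrite('pics/s6.png',cv2.convertScaleAbs(B,alpha=1.5))
```

```text
t 7.5 tcp [0.5557 0.2192 0.0626] yaw 101.72 tilt z [-3.e-04 -1.e-04 -1.e+00] shift cm [-0.01 -0.04  3.93] turn z -0.08 F [ 0.9 -0.3 -0.7] op 0.255 q6 -1.4
```

View pics/s6.png

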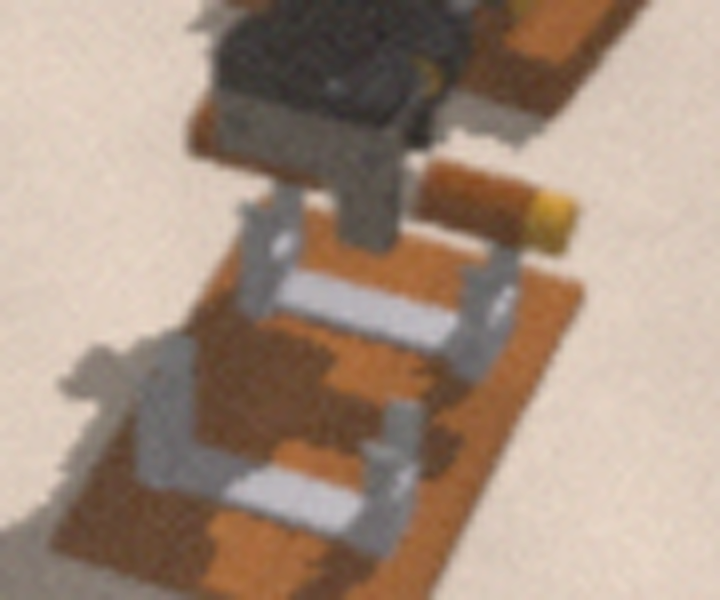

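Run:
```python
from h import *
b=vision.read_camera('scene')
s=status.sense(); M=R.from_rotvec(s['tcp_rot']).as_matrix(); g=s['eef_pos']-M[:,2]*manip.tcp_to_grasp
C=lambda q:((proj(b,q)-[250,125])*8+3.5).round(0)
for k in(-.07,0,.07): print('axis',k,C(g+M[:,1]*k))
h=np.array([.5553,.219,.062])
for k in(-.042,0,.042): print('lips',k,C(h+M[:,1]*k))
for d in(M[:,0],M[:,1]): print('per mm',(proj(b,h+d*.001)-proj(b,h))*8)
# vial amber/gold mask axis
hsv=cv2.cvtColor(b['color'],cv2.COLOR_BGR2HSV)[140:160,301:326]
m=((hsv[...,1]>140)&(hsv[...,2]>40)).astype(np.uint8)
for r in m: print(''.join('.#'[v] for v in r))
```

```text
axis -0.07 [198. 120.]
axis 0 [382. 170.]
axis 0.07 [571. 223.]
lips -0.042 [267. 182.]
lips 0 [376. 212.]
lips 0.042 [488. 243.]
per mm [ 0.99191368 -1.71526553]
per mm [2.63540557 0.73607985]
.........................
.........................
.........................
.........................
.........................
.........................
...#####.................
...########..............
...############..........
..################.......
...##################....
...#.#.##.###########....
..........#.########.....
.........#..#..#####.....
............########.....
#.................#......
#####....................
#######..................
######...................
######...................
```

Run:
```python
from h import *
import pickle; a,b=pickle.load(open('p0.pkl','rb'))
h=np.array([.5553,.219,.062]);t=np.radians(11.8);X=np.array([np.cos(t),np.sin(t),0]);Y=np.array([-X[1],X[0],0])
for i in(-1,1):
    for j in(-1,1): print(i,j,proj(b,h+i*.042*X+j*.014*Y).round(1))
hsv=cv2.cvtColor(b['color'],cv2.COLOR_BGR2HSV)
for y in range(142,170): print(y,''.join('%4d'%v for v in hsv[y,278:290,2]),' |',''.join('%4d'%v for v in hsv[y,305:318,2]))
```

```text
-1 -1 [281.1 150.2]
-1 1 [284.7 144.3]
1 -1 [308.9 158.1]
1 1 [312.2 151.9]
142  141 140 141 137 139 141 140 136 140 140 139 141  |  100 129 141 133 132 131 126 104  94  88  97 123 129
143  138 136 140 138 140 133 119 119 121 130 136 142  |  131 139 145 141 144 140 139 132 128 110 122 137 143
144  137 140 140 139 140 137 105  86  93 100 122 135  |  144 143 143 141 142 142 139 141 140 138 138 143 141
145  139 138 140 142 138 129  96  80  79  81 118 136  |  142 143 142 146 144 143 140 141 140 143 143 142 141
146  142 139 138 138 138 122  91  77  75  81 122 139  |  141 144 143 145 145 141 140 141 139 140 142 140 144
147  141 141 139 141 138 119  86  75  75  82 124 140  |  142 143 144 143 145 143 140 141 143 141 144 143 144
148  141 141 140 140 138 121  91  73  74  88 128 139  |  145 145 145 143 142 144 143 143 140 142 141 143 143
149  142 139 137 137 123 108  81  69  72  81 126 140  |  145 143 143 144 143 144 143 144 142 143 142 141 144
150  140 131 109 107 105  96  79  71  75  83 120 132  |  142 142 143 146 145 143 139 132 135 138 142 143 142
151  140 121  91  88  96  94  81  72  76  7
[... 1327 characters left out ...]
03  87  75  71  74  92 114  99  93 101 106 109
164   67  67  67  65  73  79  78  89  84  81  81  83  |  119 117  87  68  69  76  93  97  87  90 100 107 106
165   67  70  71  73  88  96  96 101  99  97  83  76  |  124 118  90  74  70  77  93  86  81  91 101 106 109
166   64  70  73  88  98 102 104 107 106 108 104 100  |  117  97  81  80  75  75  78  77  85  97 105 107 105
167   71  88  94  99 102 102 104 106 107 107 110 108  |   98  80  71  74  75  76  78  80  91 103 104 107 107
168   86 102 101  99 105 106 106 107 104 106 106 110  |   78  71  73  69  72  75  74  86 101 108 104 105 101
169   98 102 101 104 100 105 105 109 107 107 110 109  |   73  71  70  70  70  75  79  92 106 104 109 106 102
```

Measured against the held vial, the clip tips sit about 1.5 mm further along +x and +y (tool axes). I'll correct for that and approach the lips.

>>> move_arm([
  [[0.15, 0.12, 0.7], [0, 0, 0]],
  [[0, 0, 0.7], [0, 0, 0]],
  [[0, 0, 0.6], [0, 0, 0]],
  [[0, 0, 0.3], [0, 0, 0]],
  [[0, 0, 0.3], [0, 0, 0]],
  [[0, 0, 0], [0, 0, 0]],
  [[0, 0, 0], [0, 0, 0]],
])

```text
t: 8.13
eef_pos: [0.5566, 0.2213, 0.0364]
tcp_rot: [-1.982, -2.437, -0.0]
wrist_force: [-0.2, 4.3, -1.4]
opening: 0.251
```

Run:
```python
from h import *
for i in range(4): vision.read_camera('scene')
go(.5568,.2207,.0233,11.8)
```

```text
t 8.33 tcp [0.5565 0.2211 0.0366] yaw 101.74 tilt z [-0.e+00  3.e-04 -1.e+00] shift cm [-0.05  0.02  1.33] turn z -0.06 F [ 0.3  4.5 -1.3] op 0.255 q6 -1.4
```

>>> move_arm([
  [[0.12, 0, 0], [0, 0, 0]],
  [[0, 0, 0], [0, 0, 0]],
  [[0, 0, 0], [0, 0, 0]],
  [[0, 0, 0], [0, 0, 0]],
])

```text
t: 8.67
eef_pos: [0.5563, 0.2219, 0.0366]
tcp_rot: [1.982, 2.437, -0.0]
wrist_force: [0.8, 1.9, -1.4]
opening: 0.253
```

>>> move_arm([
  [[0.07, 0, 0.1], [0, 0, 0]],
  [[0, 0, 0.1], [0, 0, 0]],
  [[0, 0, 0.1], [0, 0, 0]],
  [[0, 0, 0.1], [0, 0, 0]],
  [[0, 0, 0], [0, 0, 0]],
])

```text
t: 9.08
eef_pos: [0.5563, 0.2228, 0.0325]
tcp_rot: [1.982, 2.437, 0.0]
wrist_force: [1.5, 1.5, 1.7]
opening: 0.253
```

>>> move_arm([
  [[0, 0, 0.1], [0, 0, 0]],
  [[0, 0, 0.1], [0, 0, 0]],
  [[0, 0, 0.1], [0, 0, 0]],
  [[0, 0, 0], [0, 0, 0]],
])

```text
t: 9.42
eef_pos: [0.5559, 0.2227, 0.0291]
tcp_rot: [-1.982, -2.437, 0.001]
wrist_force: [0.7, 1.3, -0.9]
opening: 0.255
```

>>> move_arm([
  [[0, 0, 0.1], [0, 0, 0]],
  [[0, 0, 0.1], [0, 0, 0]],
  [[0, 0, 0.1], [0, 0, 0]],
  [[0, 0, 0], [0, 0, 0]],
])

```text
t: 9.75
eef_pos: [0.5558, 0.2227, 0.0261]
tcp_rot: [-1.982, -2.437, 0.001]
wrist_force: [0.7, 1.2, -3.5]
opening: 0.25
```

>>> move_arm([
  [[0, 0, 0.1], [0, 0, 0]],
  [[0, 0, 0.1], [0, 0, 0]],
  [[0, 0, 0.1], [0, 0, 0]],
  [[0, 0, 0], [0, 0, 0]],
])

```text
t: 10.08
eef_pos: [0.556, 0.2229, 0.024]
tcp_rot: [-1.982, -2.437, 0.0]
wrist_force: [-2.2, -0.1, 4.4]
opening: 0.256
```

>>> move_arm([
  [[0, 0, 0.1], [0, 0, 0]],
  [[0, 0, 0], [0, 0, 0]],
  [[0, 0, 0], [0, 0, 0]],
])

```text
t: 10.33
eef_pos: [0.5561, 0.2229, 0.0239]
tcp_rot: [-1.982, -2.437, -0.0]
wrist_force: [-5.3, -0.4, 14.4]
opening: 0.258
```

The stop is hard, so it is seated. I'll relieve the pressure, release and lift.

>>> move_arm([
  [[0, 0, -0.13], [0, 0, 0]],
  [[0, 0, 0], [0, 0, 0]],
])

```text
t: 10.5
eef_pos: [0.5561, 0.2229, 0.0241]
tcp_rot: [-1.982, -2.437, -0.0]
wrist_force: [-2.5, 1.1, 3.1]
opening: 0.256
```

>>> move_arm([
  [[0, 0, 0], [0, 0, 0]],
  [[0, 0, 0], [0, 0, 0]],
  [[0, 0, 0], [0, 0, 0]],
  [[0, 0, 0], [0, 0, 0]],
  [[0, 0, 0], [0, 0, 0]],
  [[0, 0, 0], [0, 0, 0]],
], claw=4.4)

```text
t: 11.0
eef_pos: [0.5562, 0.2228, 0.0238]
tcp_rot: [-1.982, -2.437, 0.0]
wrist_force: [0.5, -0.7, 0.3]
opening: 0.478
```

>>> move_arm([
  [[0, 0, -1], [0, 0, 0]],
  [[0, 0, -2], [0, 0, 0]],
  [[0, 0, -3], [0, 0, 0]],
  [[0, 0, -3], [0, 0, 0]],
  [[0, 0, -3], [0, 0, 0]],
  [[0, 0, 0], [0, 0, 6]],
  [[0, 0, 0], [0, 0, 6]],
  [[0, 0, 0], [0, 0, 6]],
])

```text
t: 11.67
eef_pos: [0.5566, 0.223, 0.1456]
tcp_rot: [2.344, 2.09, 0.003]
wrist_force: [-1.0, 1.0, -0.8]
opening: 0.482
```

Run:
```python
from h import *
for i in range(3): b=vision.read_camera('scene')
# slim vial: home bias as found on thick: actual-minus-estimate
go(.5065,-.1975,.1483,-23.5)
B=cv2.resize(b['color'][140:215,250:340],None,fx=6,fy=6,interpolation=cv2.INTER_CUBIC)
cv2.imwrite('pics/s7.png',cv2.convertScaleAbs(B,alpha=1.4))
```

```text
t 11.82 tcp [0.5562 0.2228 0.1446] yaw 83.9 tilt z [ 5.e-04  2.e-04 -1.e+00] shift cm [-42.32  -0.48  -0.38] turn z 17.4 F [ 1.2  0.6 -0.2] op 0.482 q6 -1.09
```

View pics/s7.png

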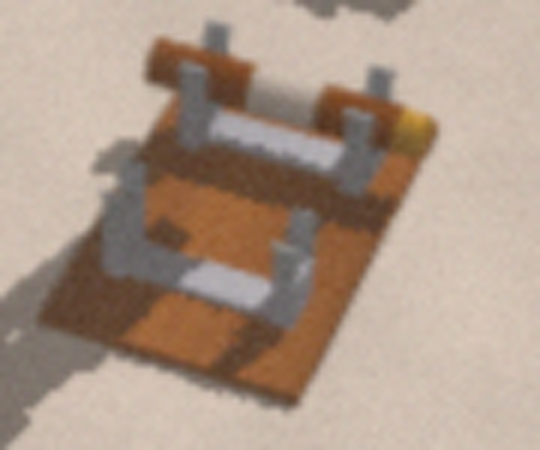

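The thick vial is in its clips (both near jaws in front, far jaws behind, level) and close to centred. Next, the slim vial.

>>> move_arm([
  [[0, 0, 0], [0, 0, 5.8]],
  [[0, 0, 0], [0, 0, 5.8]],
  [[0, 0, 0], [0, 0, 5.8]],
  [[-3.69, 1.11, 0], [0, 0, 0]],
  [[-3.69, 1.11, 0], [0, 0, 0]],
  [[-3.69, 1.11, 0], [0, 0, 0]],
  [[-3.69, 1.11, 0], [0, 0, 0]],
  [[-3.69, 1.11, 0], [0, 0, 0]],
])

```text
t: 12.48
eef_pos: [0.5324, 0.03, 0.1441]
tcp_rot: [2.625, 1.725, -0.0]
wrist_force: [1.0, -0.5, 0.5]
opening: 0.478
```

>>> move_arm([
  [[-3.69, 1.11, 0], [0, 0, 0]],
  [[-3.69, 1.11, 0], [0, 0, 0]],
  [[-3.69, 1.11, 0], [0, 0, 0]],
  [[-3.69, 1.11, 0], [0, 0, 0]],
  [[-3.69, 1.11, 0], [0, 0, 0]],
  [[-3.69, 1.11, 0], [0, 0, 0]],
  [[0, 0, 3], [0, 0, 0]],
  [[0, 0, 3], [0, 0, 0]],
])

```text
t: 13.15
eef_pos: [0.5064, -0.201, 0.0849]
tcp_rot: [2.626, 1.717, 0.004]
wrist_force: [0.1, 0.9, -1.2]
opening: 0.481
```

Run:
```python
from h import *
for i in range(4): b=vision.read_camera('scene')
go(.506,-.1985,.0193,-23.5)
B=cv2.resize(b['color'][160:270,140:250],None,fx=5,fy=5,interpolation=cv2.INTER_CUBIC)
cv2.imwrite('pics/s8.png',cv2.convertScaleAbs(B,alpha=1.4))
```

```text
t 13.35 tcp [ 0.5048 -0.1977  0.084 ] yaw 66.48 tilt z [-1.7e-03  7.0e-04 -1.0e+00] shift cm [-0.03  0.16  6.47] turn z -0.02 F [-0.8 -0.3  0.4] op 0.471 q6 -1.54
```

>>> move_arm([
  [[0, 0.15, 2], [0, 0, 0]],
  [[0, 0, 2], [0, 0, 0]],
  [[0, 0, 1.5], [0, 0, 0]],
  [[0, 0, 0.95], [0, 0, 0]],
  [[0, 0, 0], [0, 0, 0]],
  [[0, 0, 0], [0, 0, 0]],
])

```text
t: 13.85
eef_pos: [0.5073, -0.1984, 0.0204]
tcp_rot: [2.628, 1.72, 0.001]
wrist_force: [0.1, -1.1, 0.7]
opening: 0.474
```

>>> move_arm([
  [[0, 0, 0], [0, 0, 0]],
  [[0, 0, 0], [0, 0, 0]],
  [[0, 0, 0], [0, 0, 0]],
  [[0, 0, 0], [0, 0, 0]],
  [[0, 0, 0], [0, 0, 0]],
  [[0, 0, 0], [0, 0, 0]],
  [[0, 0, 0], [0, 0, 0]],
  [[0, 0, 0], [0, 0, 0]],
], claw=0.6, force=8)

```text
t: 14.52
eef_pos: [0.5073, -0.1978, 0.0199]
tcp_rot: [-2.63, -1.718, -0.003]
wrist_force: [2.4, 6.7, 3.7]
opening: 0.146
```

>>> move_arm([
  [[0, 0, 0], [0, 0, 0]],
  [[0, 0, 0], [0, 0, 0]],
  [[0, 0, -1], [0, 0, 0]],
  [[0, 0, -2], [0, 0, 0]],
  [[0, 0, -3], [0, 0, 0]],
  [[0, 0, -3], [0, 0, 0]],
  [[0, 0, -3], [0, 0, 0]],
  [[0, 0, 0], [0, 0, 0]],
], force=26)

```text
t: 15.18
eef_pos: [0.5096, -0.2, 0.1455]
tcp_rot: [2.624, 1.715, 0.007]
wrist_force: [1.6, -1.4, 0.1]
opening: 0.142
```

Run:
```python
from h import *
for i in range(4): b=vision.read_camera('scene')
go(.5757,.1248,.0233,11.8)
```

```text
t 15.38 tcp [ 0.5058 -0.1984  0.1387] yaw 66.35 tilt z [-1.1e-03  3.0e-04 -1.0e+00] shift cm [32.41 -6.55 11.55] turn z -35.45 F [-0.1 -0.7 -0.6] op 0.142 q6 -1.53
```

>>> move_arm([
  [[3.6, -0.728, 0], [0, 0, 0]],
  [[3.6, -0.728, 0], [0, 0, 0]],
  [[3.6, -0.728, 0], [0, 0, 0]],
  [[3.6, -0.728, 0], [0, 0, 0]],
  [[3.6, -0.728, 0], [0, 0, 0]],
  [[3.6, -0.728, 0], [0, 0, 0]],
  [[3.6, -0.728, 0], [0, 0, 0]],
  [[3.6, -0.728, 0], [0, 0, 0]],
])

```text
t: 16.05
eef_pos: [0.5677, 0.0902, 0.1377]
tcp_rot: [-2.629, -1.719, 0.004]
wrist_force: [0.1, -0.3, -0.6]
opening: 0.14
```

>>> move_arm([
  [[3.6, -0.728, 0], [0, 0, 0]],
  [[0, 0, 0], [0, 0, -5.9]],
  [[0, 0, 0.5], [0, 0, -5.9]],
  [[0, 0, 1], [0, 0, -5.9]],
  [[0, 0, 1.5], [0, 0, -5.9]],
  [[0, 0, 1.5], [0, 0, -5.9]],
  [[0, 0, 1.5], [0, 0, -5.9]],
  [[0, 0, 1], [0, 0, 0]],
])

```text
t: 16.72
eef_pos: [0.5746, 0.1241, 0.0664]
tcp_rot: [-1.975, -2.44, 0.005]
wrist_force: [-1.2, -0.2, 0.3]
opening: 0.142
```

Run:
```python
from h import *
for i in range(4): b=vision.read_camera('scene')
go(.5757,.1248,.0233,11.8)
s=status.sense(); M=R.from_rotvec(s['tcp_rot']).as_matrix(); g=s['eef_pos']-M[:,2]*manip.tcp_to_grasp
C=lambda q:((proj(b,q)-[245,135])*8+3.5).round(0)
for k in(-.07,0,.07): print('axis',k,C(g+M[:,1]*k))
h=np.array([.5757,.1248,.060])
for k in(-.042,0,.042): print('lips',k,C(h+M[:,1]*k))
B=cv2.resize(b['color'][135:205,245:335],None,fx=8,fy=8,interpolation=cv2.INTER_CUBIC)
cv2.imwrite('pics/s9.png',cv2.convertScaleAbs(B,alpha=1.4))
```

```text
t 16.92 tcp [0.5762 0.1244 0.0689] yaw 101.58 tilt z [-1.3e-03 -3.0e-04 -1.0e+00] shift cm [ 0.05 -0.03  4.56] turn z -0.22 F [-0.4 -0.1  0.3] op 0.144 q6 -1.56
axis -0.07 [130. 196.]
axis 0 [321. 253.]
axis 0.07 [519. 311.]
lips -0.042 [204. 276.]
lips 0 [318. 310.]
lips 0.042 [434. 345.]
```

View pics/s9.png

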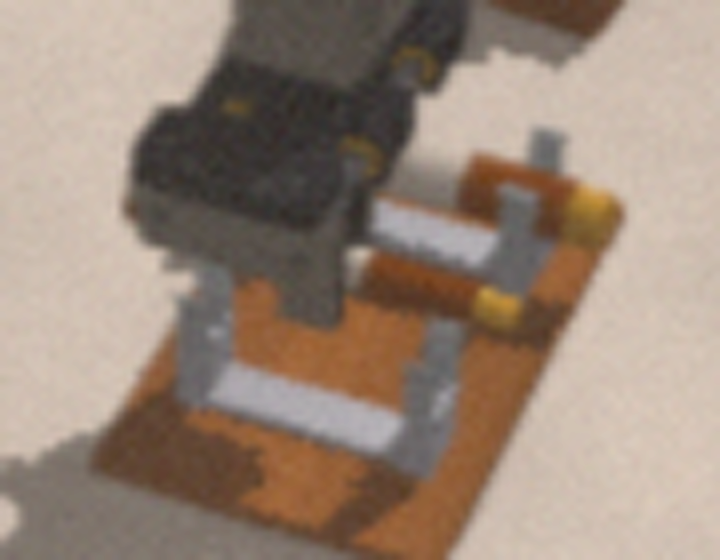

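The slim vial is aligned: its cap end at (520,310) and the clip tips both lie within about 3 crop pixels of prediction. Lowering it into contact.

>>> move_arm([
  [[0.05, 0, 1], [0, 0, -0.2]],
  [[0, 0, 1], [0, 0, 0]],
  [[0, 0, 0.7], [0, 0, 0]],
  [[0, 0, 0.3], [0, 0, 0]],
  [[0, 0, 0], [0, 0, 0]],
  [[0, 0, 0], [0, 0, 0]],
])

```text
t: 17.42
eef_pos: [0.5763, 0.125, 0.0392]
tcp_rot: [-1.978, -2.44, 0.001]
wrist_force: [-0.7, 0.4, -0.5]
opening: 0.144
```

>>> move_arm([
  [[0, 0, 0.1], [0, 0, 0]],
  [[0, 0, 0.1], [0, 0, 0]],
  [[0, 0, 0.1], [0, 0, 0]],
  [[0, 0, 0], [0, 0, 0]],
  [[0, 0, 0], [0, 0, 0]],
])

```text
t: 17.83
eef_pos: [0.5769, 0.1252, 0.0368]
tcp_rot: [1.978, 2.44, 0.001]
wrist_force: [0.8, 1.9, 3.1]
opening: 0.143
```

>>> move_arm([
  [[0.05, 0, 0.1], [0, 0, 0]],
  [[0, 0, 0.1], [0, 0, 0]],
  [[0, 0, 0.1], [0, 0, 0]],
  [[0, 0, 0], [0, 0, 0]],
])

```text
t: 18.17
eef_pos: [0.577, 0.1255, 0.0339]
tcp_rot: [1.977, 2.44, 0.001]
wrist_force: [0.8, 0.7, 4.7]
opening: 0.144
```

>>> move_arm([
  [[0, 0, 0.1], [0, 0, 0]],
  [[0, 0, 0.1], [0, 0, 0]],
  [[0, 0, 0.1], [0, 0, 0]],
  [[0, 0, 0], [0, 0, 0]],
])

```text
t: 18.5
eef_pos: [0.5769, 0.1255, 0.0306]
tcp_rot: [1.977, 2.44, 0.001]
wrist_force: [0.7, 0.3, 3.5]
opening: 0.144
```

>>> move_arm([
  [[0, 0, 0.1], [0, 0, 0]],
  [[0, 0, 0.1], [0, 0, 0]],
  [[0, 0, 0.1], [0, 0, 0]],
  [[0, 0, 0.1], [0, 0, 0]],
  [[0, 0, 0], [0, 0, 0]],
])

```text
t: 18.92
eef_pos: [0.5758, 0.1253, 0.0257]
tcp_rot: [-1.978, -2.44, 0.001]
wrist_force: [0.7, -0.5, -2.5]
opening: 0.144
```

>>> move_arm([
  [[0, 0, 0.1], [0, 0, 0]],
  [[0, 0, 0.1], [0, 0, 0]],
  [[0, 0, 0], [0, 0, 0]],
  [[0, 0, 0], [0, 0, 0]],
])

```text
t: 19.25
eef_pos: [0.5758, 0.1254, 0.0241]
tcp_rot: [-1.978, -2.44, 0.001]
wrist_force: [-0.4, 0.4, -2.0]
opening: 0.14
```

>>> move_arm([
  [[0, 0, 0.1], [0, 0, 0]],
  [[0, 0, 0], [0, 0, 0]],
  [[0, 0, 0], [0, 0, 0]],
])

```text
t: 19.5
eef_pos: [0.5758, 0.1254, 0.0239]
tcp_rot: [-1.978, -2.44, 0.001]
wrist_force: [-4.5, 0.0, 7.1]
opening: 0.145
```

>>> move_arm([
  [[0, 0, 0.05], [0, 0, 0]],
  [[0, 0, 0], [0, 0, 0]],
  [[0, 0, 0], [0, 0, 0]],
])

```text
t: 19.75
eef_pos: [0.5759, 0.1254, 0.0238]
tcp_rot: [-1.978, -2.44, 0.001]
wrist_force: [-5.8, -1.5, 11.7]
opening: 0.142
```

It is seated against the hard stop. Releasing and retreating.

>>> move_arm([
  [[0, 0, -0.1], [0, 0, 0]],
  [[0, 0, 0], [0, 0, 0]],
])

```text
t: 19.92
eef_pos: [0.5759, 0.1254, 0.024]
tcp_rot: [-1.978, -2.44, 0.001]
wrist_force: [-2.9, 0.1, 4.3]
opening: 0.142
```

>>> move_arm([
  [[0, 0, 0], [0, 0, 0]],
  [[0, 0, 0], [0, 0, 0]],
  [[0, 0, 0], [0, 0, 0]],
  [[0, 0, 0], [0, 0, 0]],
  [[0, 0, 0], [0, 0, 0]],
  [[0, 0, 0], [0, 0, 0]],
], claw=3.6)

```text
t: 20.42
eef_pos: [0.5764, 0.1255, 0.0238]
tcp_rot: [1.978, 2.441, 0.0]
wrist_force: [-0.6, 0.3, 0.7]
opening: 0.395
```

>>> move_arm([
  [[0, 0, -1], [0, 0, 0]],
  [[0, 0, -2], [0, 0, 0]],
  [[0, 0, -3], [0, 0, 0]],
  [[0, 0, -3], [0, 0, 0]],
  [[0, 0, -3], [0, 0, 0]],
  [[0, 0, -3], [0, 0, 0]],
  [[-3, 0, 0], [0, 0, 0]],
  [[-3, 0, 0], [0, 0, 0]],
])

```text
t: 21.08
eef_pos: [0.5902, 0.0674, 0.1773]
tcp_rot: [1.973, 2.441, 0.006]
wrist_force: [0.8, -0.2, -0.4]
opening: 0.392
```

>>> move_arm([
  [[-4, 0, 0], [0, 0, 0]],
  [[-4, 0, 0], [0, 0, 0]],
  [[-4, 0, 0], [0, 0, 0]],
  [[-4, 0, 0], [0, 0, 0]],
  [[-4, 0, 0], [0, 0, 0]],
  [[-4, 0, 0], [0, 0, 0]],
  [[-4, 0, 0], [0, 0, 0]],
  [[0, 0, 0], [0, 0, 0]],
])

```text
t: 21.75
eef_pos: [0.6476, -0.2139, 0.1747]
tcp_rot: [1.981, 2.434, -0.001]
wrist_force: [-0.5, 0.7, -0.2]
opening: 0.391
```

Run:
```python
from h import *
for i in range(3): b=vision.read_camera('scene')
a=vision.read_camera('top'); s=status.sense(); print(s['t'],s['eef_pos'],s['wrist_force'])
A=cv2.resize(a['color'][150:220,165:255],None,fx=4.4,fy=4.4,interpolation=cv2.INTER_CUBIC)
B=cv2.resize(b['color'][135:215,250:335],None,fx=4.7,fy=4.7,interpolation=cv2.INTER_CUBIC)
C=cv2.resize(b['color'],(267,200));D=cv2.resize(a['color'],(267,200))
o=np.zeros((590,800,3),np.uint8);o[:A.shape[0],:A.shape[1]]=A;o[:B.shape[0],400:400+B.shape[1]]=B;o[385:585,:267]=C;o[385:585,400:667]=D
cv2.imwrite('pics/s10.png',cv2.convertScaleAbs(o,alpha=1.4))
```

```text
21.95 [ 0.64628695 -0.20625404  0.17411019] [-0.09189448  0.43950115 -0.92389053]
```

View pics/s10.png

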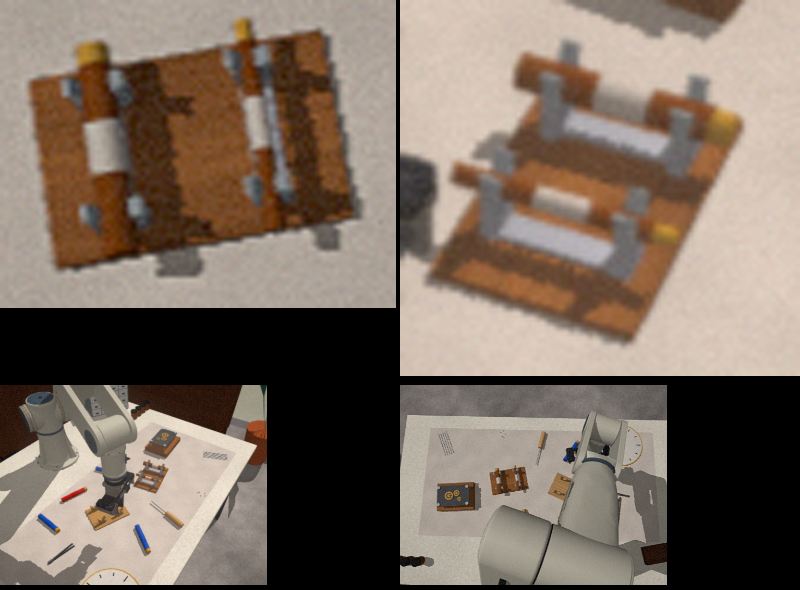

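Both vials lie level between their jaws. In the top view their mid-points match the clip mid-points (thick 147 against 147.5, slim 126 against 125 crop pixels), and the bystanders show no movement. Handing in.

```bash
python3 -c "
from station import manip; print(manip.job_done())"
```

```text
the job is handed in; nothing more can be done
None
```

Both amber vials are snapped into their own clip pairs, the thick one in the wider pair and the slim one in the narrower. I handed the job in at about 22 s of the 64 s limit.

- **Forces:** I gripped each vial at 26 N. The highest press I read was 14.4 N for the thick vial and 11.7 N for the slim one. These are readings at the end of each move, so a brief peak between them would not show.
- **Seating:** both vials passed the snap, with the force dropping below zero, and then met a hard stop about 0.5 mm above the nominal home height.
- **Position:** the last top view shows both vials level between all four jaws and centred to within about 1 pixel (1–2 mm). An earlier view from the other camera suggested the thick vial was about 1.5–3 mm off along its axis.
- **Other objects:** the clock movement, the screwdriver, and the blue and red look-alikes look unmoved by eye. In the last pictures the tweezers also look unmoved, though the arm partly hides them in the top view. The gripper was open and clear of everything.
- **Disagreement:** the two cameras differed by about 4 mm on the rack's position. I averaged them, then corrected by image comparison and the sideways contact force. On the thick vial that contact showed a jaw pushing with 4.5 N from one side, so I shifted it about 2 mm before pressing.

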